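Lock the push-and-turn lid on the button jar

ROBOT

A 7-joint arm with a two-finger parallel gripper is mounted at the origin on the work surface. World frame = base frame: x ahead of the robot, y to its left, z up, the work surface at z = 0. Lengths are in m, angles in rad, forces in N, time in s.
With the tool pointing down it reaches from about 0.425 to 0.975 m from the base axis. Payload 16.7 kg.
Tool frame: the origin (TCP) lies at the very end of the fingers, on their centre line; the grasp point (between the pads) lies 19 mm behind it; z points along the fingers, x is the direction in which the jaws open and shut, and the axes are right-handed (so a half turn about z gives the same grasp; the last joint's range is limited). The gripper opens to 85 mm and grips with 20 to 120 N. Pads are 22 mm wide; open, the fingers measure 114 mm over their backs; the gripper's body (76 mm by 85 mm) begins 54 mm behind the grasp point. The pads swing forward as they close: fully open they stand 13 mm farther back than shut.
Start: joints at [-1.304, 0.426, 0.074, 1.606, -0.034, 1.111, -0.067], TCP at [0.273, 0.617, 0.231] pointing down, gripper open.
Joint ranges: [-2.85, 2.85], [-0.5, 2.14], [-1.23, 1.37], [0.21, 2.46], [-1.02, 4.16], [0.16, 2.05], [-2.73, 2.73]. Speed limits (rad/s): [1.89, 1.89, 2.39, 2.39, 3.01, 3.01, 3.01].

INTERFACE

Orientations are given as a rotation vector (axis times angle).
In Python, from bench import manip, optics, close_job gives the robot as it stands.
- The arm moves only by the tool servo_tool, never from a script. Its argument "deltas" is a list of rows, each a list of 5 numbers: the finger opening in cm, from 0 to 8.54, then the shift along the world's x, y, z in cm, then the turn about the world's z in degrees. A call has 1 to 8 rows; each row shifts and turns the commanded pose from where the row before left it; what a row does not reach is not made up. A row lasts 1/8 s, in which the tool goes at most 62.5 mm and 10.7 degrees, less where a joint would pass 70% of its speed; a pose out of reach is approached as far as the arm can. A call with a gripper value outside its range is refused whole. The fingers move at their own pace and stop on an object; the grip force is fixed at half the most. Time passes only in rows, so rows that do not move let the fingers close. It gives the time, the measured TCP pose, the force and the opening at its end, in the units of the state.
- manip.read_state(): the state, without advancing time (a new reading comes with each control period).
- optics.capture(name): name is "side" or "top"; returns the picture (480x640x3 uint8, blue, green, red); there is no depth.
- optics.camera_model(name): a dict with "mtx" (3x3 intrinsics, pixels), "k1" (the pictures are not rectified: a ray, as slopes to the right and down, at radius r is drawn at 1 + k1 r^2 times it, then the intrinsics apply), "view" (4x4, takes a point from world to camera coordinates). Camera axes: x right, y down, z forward; pixel columns grow to the right and rows downward; lengths in m; the calibration is good to about 2 mm. A picture is of the moment at which its call begins. camera_model takes no time and is no camera call.
- close_job(): hands the job in, once; it reports no verdict.
The state is a dict: "t": time; "qpos": joint angles; "joint_velocities": joint speeds; "tau": joint torques, N m; "position": TCP position; "orientation": TCP orientation; "contact_force": force on the tool from outside, world axes, zero at the start; "torque": the same for the moment, N m; "gripper_width": opening from 0.0 (shut) to 1.0 (fully open).
Only numpy, scipy, OpenCV 4.12 (cv2) and the standard library are available. Lean on these libraries where they do the work, as an engineer would, in place of code of your own. Each camera call takes 0.05 s, during which the arm holds its last target. There are 200 camera calls.

TASK

Close the button jar for transport: put its loose push-and-turn lid on the jar that stands on the wooden plinth, feel for the slots, press it down against the spring and turn it a quarter turn clockwise (seen from above) until it clicks up into its lock, then let go. Do not disturb the small jar or the spool standing nearby.

Things in the scene. Friction and masses are not known exactly. Their poses are not given: they have to be found in the camera images.
- lid: Loose lid, 110 to 225 g, 60 mm tall, starts upright on the table. Origin: centre of its underside, z up its axis. Below: round grey plug, radius 20 mm at the bottom, tapering out to 28.5 mm at height 9 mm, then straight. Black cover disc, radius 42 mm, at heights 27 to 32 mm. The lid turns and centres freely in the jar's mouth (1.5 mm clearance).
- lid_bar (a point): Middle of the lid's upright wooden grip bar, 48 mm above the lid's origin. The bar is 56 mm long along the lid's x, 16 mm thick along its y, from 32 to 60 mm height. Axes as the lid's.
- lid_lug (a point): One of three equal steel lugs on the plug, at the lid's own angles 0 (+x, in line with the bar; this one), 120 and 240 degrees. Each is 7 mm wide, at heights 12 to 17 mm, reaching out to radius 35.5 mm. The point is the middle of the lug's underside, at radius 32 mm. Axes as the lid's.
- jar: Glass button jar, radius 46 mm, fixed on a square wooden plinth (110 mm, 20 mm high). Origin: centre of the plinth's underside on the table, z up. With the lid's plug in the mouth and its lugs resting on the rim, the lid's origin is 118 mm above this origin; pressed to the hard stop 104 mm; locked 109.5 mm.
- jar_mouth (a point): Centre of the mouth at the rim, 130 mm above the jar's origin, axes as the jar's. Metal collar, radii 30 and 37 mm, with three slots 120 degrees apart, each a 28 degree (16 mm) gap in the rim. The collar's angle is not reported: one gap's centre lies within 0.6 rad either way of the jar's +x. See it or feel it: the lid sinks when its lugs are within about 7 degrees of the gap centres.
- jar_passage (a point): On the axis, 12 mm below the rim: the height the lugs' undersides must be pressed to or below (lid origin at most 105.5 mm above the jar's) to turn. From each gap the passage runs clockwise seen from above under a roof; an end wall stops the lugs 92 degrees from the gap's centre. Let go part way round, the lid stays jammed under the roof (about 106 mm) and can be regrasped.
- jar_lock (a point): On the axis, 8.5 mm below the rim: the height of the lugs' undersides when locked. A notch, 86 to 92 degrees clockwise of a gap's centre, lets the lid rise 3.5 mm when the push ends (the click). Locked, its origin is 109.5 mm above the jar's; let go in the gaps unturned it rides up to 112 to 115 mm.
- press_plate (a joint): Sprung steel plate inside the jar's mouth, radius 24 mm. 0 = free, its top 14 mm below the rim; grows as the lid's plug pushes it down, in m, up to a hard stop at 0.012. Stiffness 800 N/m: about 8 to 9.6 N at passing depth (0.010 to 0.012), 5 N when the lid is locked (0.0065).
- small_jar: Bystander: loose closed glass jar, radius 28 mm, 85 mm tall, origin at the centre of its underside.
- spool: Bystander: loose upright wooden spool, radius 22 mm, 50 mm tall, origin at the centre of its underside.
There are look-alikes about, which are no part of the job. Leave any green look-alike of the lid alone.

How it is judged:
On the way:
1. the lid is in the jar's mouth, lugs through the gaps, pressed down to passing depth (z of lid in the frame of jar between 0.102 and 0.1068 m and horizontal distance between lid and jar below 0.005 m and angle between lid's own z axis and vertical below 0.12 rad).
At the end, for the whole second after the job is handed in: The lid is on the jar, centred within 4 mm and level within 0.06 rad, at rest in its lock notches: its origin 108 to 111 mm above the jar's (jammed part way round it sits lower, unlocked it sits higher), and let go (z of lid in the frame of jar between 0.108 and 0.111 m and horizontal distance between lid and jar below 0.004 m and angle between lid's own z axis and vertical below 0.06 rad and linear speed of lid below 0.01 m/s and angular speed of lid below 0.1 rad/s); the robot touches nothing.
It fails at once if the small jar is moved more than 30 mm or tipped (distance of small_jar from where it was at the start of the episode above 0.03 m or angle between small_jar's own z axis and vertical above 0.5 rad).
It fails at once if the spool is moved more than 30 mm or tipped (distance of spool from where it was at the start of the episode above 0.03 m or angle between spool's own z axis and vertical above 0.5 rad).
It also fails if it takes over 64 s, if anything falls off the work surface, if the arm or the gripper's body presses on something with over 40 N, if the wrist force passes 120 N, or if a joint passes its speed limit or range.

## Working session

There is one attempt and no reset: what is moved stays moved. The work goes in short steps, Python scripts to look and compute and a tool call to move; the robot and the scene stay as the last step left them, time stands still between calls to the robot, and variables do not carry over. Pictures are saved under pics/ and viewed, about 8 in all and at most 12, crops included, and the job is handed in when it is done.

Besides the shell and the picture viewer there is one more tool, called as name(argument=value, ...) on one line, values as JSON. servo_tool: Moves the arm, as the interface text tells. Its arguments: {"type":"object","properties":{"deltas":{"type":"array","items":{"type":"array","items":{"type":"number"}}}},"required":["deltas"]}

```bash
mkdir -p pics
cat > h.py <<'E'
import numpy as np,cv2
from bench import manip,optics,close_job
def ray(n,u,v):
    m=optics.camera_model(n);K=np.array(m["mtx"]);V=np.array(m["view"])
    d=np.linalg.inv(K)@[u,v,1];xd=d[:2];x=xd.copy()
    for _ in range(20): x=xd/(1+m["k1"]*(x@x))
    R=V[:3,:3];return -R.T@V[:3,3],R.T@np.array([x[0],x[1],1])
def at(n,u,v,z):
    o,d=ray(n,u,v);return o+d*(z-o[2])/d[2]
def proj(n,p):
    m=optics.camera_model(n);V=np.array(m["view"]);c=V[:3,:3]@np.array(p)+V[:3,3];x=c[:2]/c[2];x=x*(1+m["k1"]*(x@x))
    return (np.array(m["mtx"])@[x[0],x[1],1])[:2]
E
python3 - <<'E'
from h import *
for n in("top","side"):
    cv2.imwrite(f"pics/{n}0.png",optics.capture(n));m=optics.camera_model(n);V=np.array(m["view"]);print(n,-V[:3,:3].T@V[:3,3],V[2,:3])
s=manip.read_state();print(s)
E
```

```text
top [ 0.52304748 -0.01622358  0.92909282] [ 0.05839432  0.02817358 -0.99789596]
side [0.36800965 0.64691322 0.60589636] [ 0.26368146 -0.7550646  -0.60029122]
{'t': 0.1, 'qpos': array([-1.30348742,  0.42665975,  0.07386967,  1.60654054, -0.03412592,
        1.11083032, -0.06709722]), 'joint_velocities': array([ 0.00157275, -0.00100453, -0.00123975, -0.00132393,  0.00090772,
        0.00035197,  0.00027311]), 'tau': array([ 8.49136297e-03, -9.51525092e+01,  3.77216756e+00, -4.64407218e+01,
        1.98407384e-02,  6.38446814e-03, -6.34361572e-05]), 'position': array([0.27314409, 0.61685325, 0.23068869]), 'orientation': array([ 2.63245222e+00,  1.71330698e+00, -1.49227192e-03]), 'contact_force': array([ 0.5932252 , -0.22091376, -0.23102813]), 'torque': array([-0.01694859, -0.02404639,  0.00628188]), 'gripper_width': 0.9996476454346738}
```

View pics/top0.png

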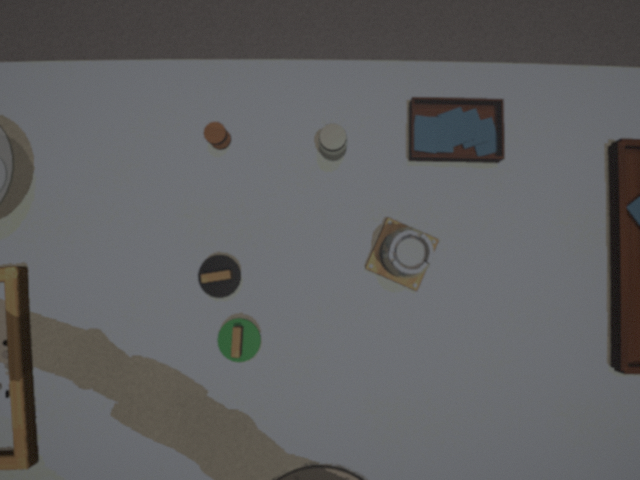

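View pics/side0.png

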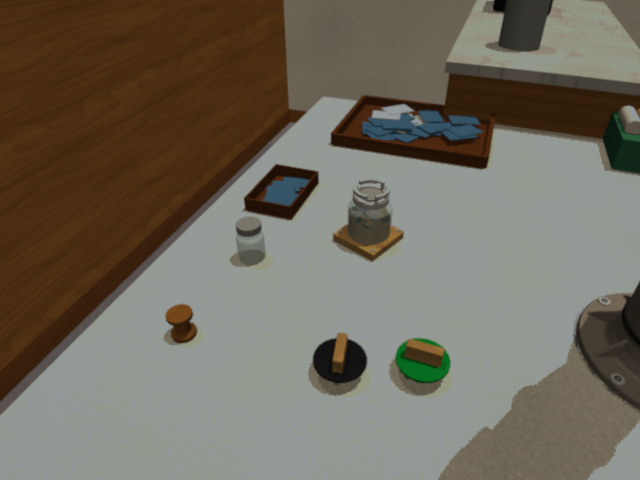

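Top view: black lid at about (220,276), bar running nearly left-right; green look-alike at (239,340); jar mouth at about (408,252); spool (216,133); small jar (332,140). The side view agrees. Next, enlarged crops combined in one picture.

Run:
```python
from h import *
t=cv2.imread("pics/top0.png");s=cv2.imread("pics/side0.png")
def c(i,x,y,w,h,k): return cv2.convertScaleAbs(cv2.resize(i[y:y+h,x:x+w],None,fx=k,fy=k,interpolation=cv2.INTER_CUBIC),alpha=1.4)
a=np.hstack([c(t,195,250,50,50,6),c(t,380,225,60,50,6)[:, :360]])
b=np.hstack([c(s,305,325,75,60,4),c(s,340,170,60,50,6)[:240]])
w=max(a.shape[1],b.shape[1]);p=lambda i:np.pad(i,((0,0),(0,w-i.shape[1]),(0,0)))
cv2.imwrite("pics/crop0.png",np.vstack([p(a),p(b)]))
for n,u,v,z in(("top",220,276,.032),("top",408,252,.13),("side",370,188,.13),("top",201,278,.06),("top",230,275,.06),("top",216,276.5,.06),("top",216,130,.05),("top",333,136,.085)): print(n,u,v,at(n,u,v,z).round(4))
```

```text
top 220 276 [0.5028 0.2027 0.032 ]
top 408 252 [ 0.5527 -0.1407  0.13  ]
side 370 188 [ 0.5549 -0.1408  0.13  ]
top 201 278 [0.4988 0.2316 0.06  ]
top 230 275 [0.5057 0.1771 0.06  ]
top 216 276.5 [0.5023 0.2033 0.06  ]
top 216 130 [0.7827 0.2163 0.05  ]
top 333 136 [ 0.7635 -0.0092  0.085 ]
```

View pics/crop0.png

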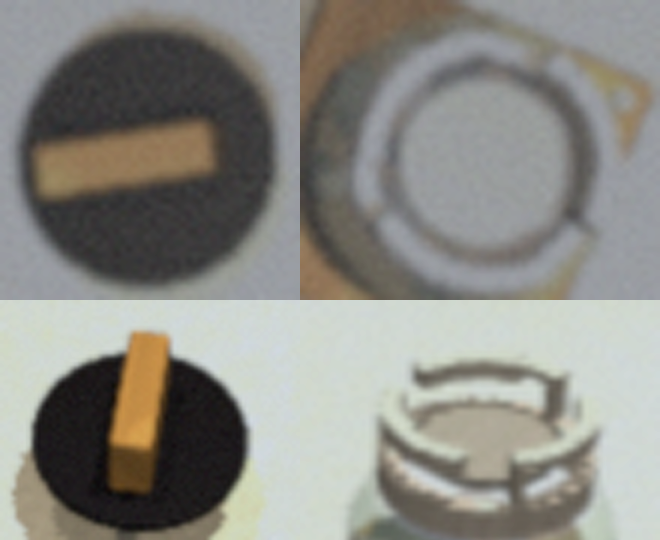

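Crop: bar ends sharp in both; collar gaps are visible in the side crop (front gap about (371,198), left about (357,184), right about (387,186)). I'll unwrap the rim to angle and compare both cameras.

Run:
```python
from h import *
c=np.array([.5535,-.1410])
for u,v in((367.5,197.5),(375.3,198),(359.2,182),(354.2,185.8),(384.2,183),(389.5,188.3)):
    d=at("side",u,v,.13)[:2]-c;print(u,v,d.round(4),np.hypot(*d).round(4),np.degrees(np.arctan2(d[1],d[0])).round(1))
rows=[]
for n in("top","side"):
    im=cv2.imread(f"pics/{n}0.png")
    th=np.radians(np.arange(-180,180,.5));r=np.arange(.024,.044,.0005)
    P=np.array([[proj(n,[c[0]+q*np.cos(t),c[1]+q*np.sin(t),.13]) for t in th] for q in r]).astype(np.float32)
    s=cv2.remap(im,P[...,0],P[...,1],cv2.INTER_CUBIC);s=cv2.resize(s,None,fx=1,fy=5)
    for k in range(0,720,60): cv2.line(s,(k,0),(k,8),(0,0,255),1);cv2.putText(s,str(-180+k//2),(k,18),0,.35,(0,0,255),1)
    rows.append(s)
cv2.imwrite("pics/polar.png",cv2.convertScaleAbs(np.vstack(rows),alpha=1.4))
# lid bar: crop pts (top face corners) crop/6+(195,250)
pts=[(35,148),(210,120),(215,170),(42,200)]
q=[at("top",195+x/6,250+y/6,.06) for x,y in pts];print(np.round(q,4),np.mean(q,0))
```

```text
367.5 197.5 [-0.0035  0.0366] 0.0368 95.4
375.3 198 [-0.0182  0.0333] 0.038 118.7
359.2 182 [ 0.0285 -0.0155] 0.0324 -28.6
354.2 185.8 [0.0337 0.0025] 0.0338 4.3
384.2 183 [-0.0206 -0.0288] 0.0354 -125.6
389.5 188.3 [-0.0356 -0.0118] 0.0375 -161.7Traceback (most recent call last):
  File "<stdin>", line 9, in <module>
  File "h.py", line 11, in proj
    m=optics.camera_model(n);V=np.array(m["view"]);c=V[:3,:3]@np.array(p)+V[:3,3];x=c[:2]/c[2];x=x*(1+m["k1"]*(x@x))
ValueError: time passes only in moves, steps and waits
```

View pics/polar.png

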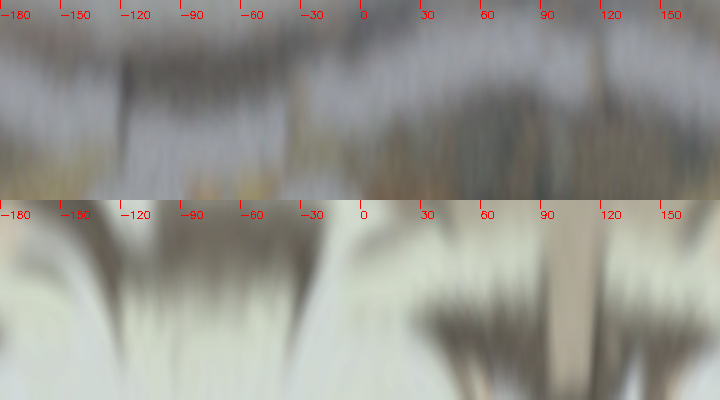

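Run:
```python
from h import *
im=cv2.imread("pics/side0.png");x,y,k=308,365,10
b=cv2.convertScaleAbs(cv2.resize(im[y:y+28,x:x+66],None,fx=k,fy=k,interpolation=cv2.INTER_CUBIC),alpha=1.8)
d=b.copy()
for a,col in((104,(0,0,255)),(224,(0,0,255)),(44,(255,0,0)),(164,(255,0,0))):
  for z in(.012,.017):
    t=np.radians(a)
    for da in(-.1,.1):
      p=proj("side",[.5025+.0355*np.cos(t+da),.2045+.0355*np.sin(t+da),z]);cv2.circle(d,tuple(int(v) for v in (p-[x,y]+.5)*k),3,col,-1)
cv2.imwrite("pics/lug.png",np.vstack([b,d]))
```

```text
(no output)
```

View pics/lug.png

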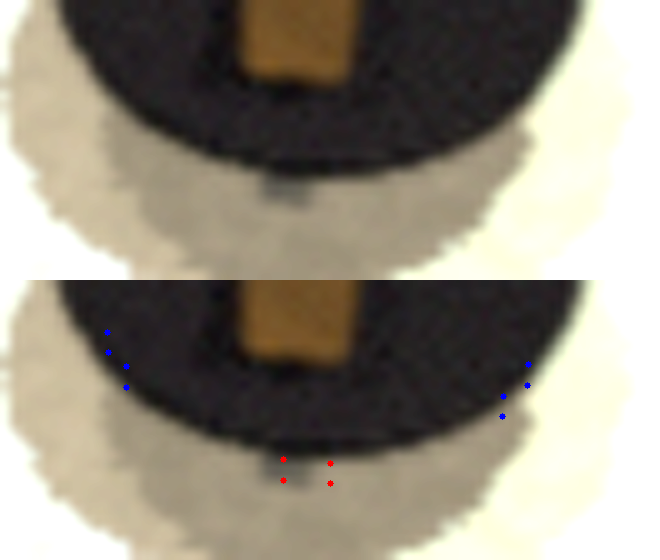

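Side crop: a steel lug shows under the disc edge at about (336,384), the end nearest the camera, so lid +x is at about 100.6°. Lugs mod 120 are then at about -19.5°, and the gaps at about -16.5°: nearly aligned already. Lid is at (0.502,0.2045), jar at about (0.5535,-0.141). Moving above the lid.

servo_tool(deltas=[[6, 1.4, -2.6, -0.5, -3.5], [6, 1.4, -2.6, -0.5, -3.5], [6, 1.4, -2.6, -0.5, -3.5], [6, 1.4, -2.6, -0.5, -3.5], [6, 1.4, -2.6, -0.5, -3.5], [6, 1.4, -2.6, -0.5, -3.5], [6, 1.4, -2.6, -0.5, -3.5], [6, 1.4, -2.6, -0.5, -3.5]])

```text
t: 1.1
position: [0.3861, 0.4075, 0.191]
orientation: [-2.971, -1.02, 0.0]
contact_force: [0.5, 0.9, -1.1]
gripper_width: 0.702
```

servo_tool(deltas=[[6, 1.4, -2.6, -0.5, -3.5], [6, 1.4, -2.6, -0.5, -3.5], [6, 1.4, -2.6, -0.5, -3.5], [6, 1.4, -2.6, -0.5, -3.5], [6, 1.4, -2.6, -0.5, -3.5], [6, 1.4, -2.6, -0.5, -3.5], [6, 1.4, -2.4, -0.5, -3.5], [6, 1.6, -2.4, -0.5, -3.0]])

```text
t: 2.1
position: [0.5001, 0.2036, 0.151]
orientation: [-3.129, -0.285, -0.0]
contact_force: [0.2, 0.5, -0.2]
gripper_width: 0.703
```

servo_tool(deltas=[[6, 0, 0, -1, 0], [6, 0, 0, -1, 0], [6, 0, 0, -1, 0], [6, 0, 0, -1, 0], [6, 0, 0, 0, 0], [6, 0, 0, 0, 0]])

```text
t: 2.85
position: [0.4993, 0.2053, 0.1115]
orientation: [-3.128, -0.291, -0.0]
contact_force: [0.0, 0.2, 0.0]
gripper_width: 0.703
```

servo_tool(deltas=[[5, 0.3, 0, -1.5, 0], [5, 0, 0, -1.5, 0], [5, 0, 0, -1.5, 0], [5, 0, 0, -1.5, 0], [5, 0, 0, -1.0, 0], [5, 0, 0, -0.5, 0], [5, 0, 0, 0, 0], [5, 0, 0, 0, 0]])

```text
t: 3.85
position: [0.5025, 0.2053, 0.0367]
orientation: [-3.128, -0.291, -0.001]
contact_force: [0.1, -0.3, -0.3]
gripper_width: 0.59
```

servo_tool(deltas=[[0, 0, 0, 0, 0], [0, 0, 0, 0, 0], [0, 0, 0, 0, 0], [0, 0, 0, 0, 0], [0, 0, 0, 0, 0], [0, 0, 0, 0, 0], [0, 0, 0, 0, 0]])

```text
t: 4.72
position: [0.5025, 0.2053, 0.0365]
orientation: [-3.128, -0.291, -0.0]
contact_force: [-0.4, -0.1, 5.3]
gripper_width: 0.169
```

servo_tool(deltas=[[0, 0, 0, 1, 0], [0, 0, 0, 2, 0], [0, 0, 0, 2, 0], [0, 0, 0, 2.5, 0], [0, 0, 0, 2.5, 0], [0, 0, 0, 2.5, 0], [0, 0, 0, 2.5, 0], [0, 0, 0, 1, 0]])

```text
t: 5.72
position: [0.5026, 0.2053, 0.1979]
orientation: [-3.127, -0.29, -0.002]
contact_force: [0.1, -0.0, -1.9]
gripper_width: 0.171
```

servo_tool(deltas=[[0, 0.2, -1.5, 0, 0], [0, 0.4, -3, 0, 0], [0, 0.6, -3.5, 0, 0], [0, 0.6, -3.5, 0, 0], [0, 0.6, -3.5, 0, 0], [0, 0.6, -3.5, 0, 0], [0, 0.6, -3.5, 0, 0], [0, 0.6, -3.5, 0, 0]])

```text
t: 6.72
position: [0.5434, -0.0521, 0.1952]
orientation: [3.128, 0.289, -0.003]
contact_force: [0.7, -0.0, -0.5]
gripper_width: 0.175
```

servo_tool(deltas=[[0, 0.6, -3.5, 0, 1], [0, 0.3, -3, 0, 1], [0, 0, -1.6, 0, 1], [0, 0, -0.5, 0, 0], [0, 0, 0, 0, 0], [0, 0, 0, 0, 0], [0, 0, 0, 0, 0], [0, 0, 0, 0, 0]])

```text
t: 7.72
position: [0.5533, -0.1354, 0.1963]
orientation: [-3.119, -0.373, -0.0]
contact_force: [-0.1, -0.1, -1.9]
gripper_width: 0.175
```

Run:
```python
from h import *
s=manip.read_state();print(s['position'],s['orientation'],s['contact_force'],s['gripper_width'])
im=optics.capture("side");cv2.imwrite("pics/side1.png",im)
t=optics.capture("top");cv2.imwrite("pics/top1.png",t)
f=lambda i,x,y,w,h,k:cv2.convertScaleAbs(cv2.resize(i[y:y+h,x:x+w],None,fx=k,fy=k,interpolation=cv2.INTER_CUBIC),alpha=1.4)
cv2.imwrite("pics/over.png",np.hstack([f(im,320,140,95,110,4),f(t,360,200,95,110,4)]))
```

```text
[ 0.55329493 -0.13538705  0.19631407] [-3.11919373e+00 -3.73340164e-01 -4.02979015e-05] [-0.13907883 -0.07455644 -1.87342363] 0.17466076828374535
```

View pics/over.png

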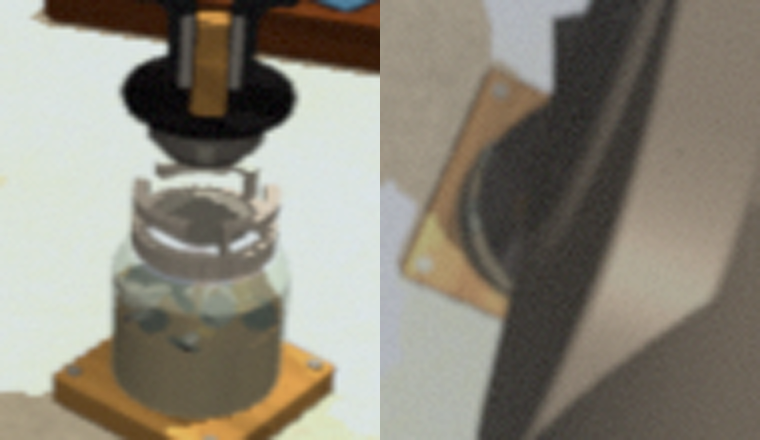

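Run:
```python
from h import *
print(at("side",372.4,164.3,.191),at("side",368.5,234.8,.02),at("top",402,253.3,.02))
P=lambda n,c,z,r:np.array([proj(n,[c[0]+r*np.cos(t),c[1]+r*np.sin(t),z]) for t in np.radians(range(0,360,5))])
for n,c,z,r,o in(("side",(.5533,-.1364),.192,.042,(320,140)),("side",(.5535,-.141),.13,.037,(320,140))):
    p=(P(n,c,z,r)-o)*4;print(p.min(0),p.max(0))
p=(P("top",(.5535,-.141),.13,.037)-(380,225))*6;print(p.min(0)+[300,0],p.max(0)+[300,0])
```

```text
[ 0.54975918 -0.12633034  0.191     ] [ 0.54994069 -0.13378107  0.02      ] [ 0.55404092 -0.14627572  0.02      ]
[120.14792814  45.47387609] [296.24924209 127.30502436]
[128.75353029 155.56747612] [277.18046229 231.46292381]
[338.15313916  28.69390451] [600.1692244  290.36161924]
```

Picture: the lid hangs level above the collar, bar gripped properly, collar a little down and to the right of my model (about 1–2 mm). Going in by feel.

servo_tool(deltas=[[0, -0.05, -0.3, 0, 0], [0, 0, -0.2, -1, 0], [0, 0, 0, -1, 0], [0, 0, 0, -0.6, 0], [0, 0, 0, -0.3, 0], [0, 0, 0, 0, 0], [0, 0, 0, 0, 0]])

```text
t: 8.7
position: [0.5529, -0.1409, 0.1675]
orientation: [3.119, 0.372, 0.001]
contact_force: [0.7, -0.8, -1.4]
gripper_width: 0.173
```

servo_tool(deltas=[[0, 0, 0, -0.3, 0], [0, 0, 0, -0.2, 0], [0, 0, 0, -0.2, 0], [0, 0, 0, 0, 0], [0, 0, 0, 0, 0]])

```text
t: 9.32
position: [0.5528, -0.1411, 0.1604]
orientation: [3.119, 0.372, 0.0]
contact_force: [-0.7, -2.2, 0.8]
gripper_width: 0.173
```

servo_tool(deltas=[[0, 0, -0.1, 0, 0], [0, 0, 0, -0.2, 0], [0, 0, 0, -0.2, 0], [0, 0, 0, -0.1, 0], [0, 0, 0, 0, 0], [0, 0, 0, 0, 0]])

```text
t: 10.07
position: [0.5534, -0.1437, 0.1558]
orientation: [3.117, 0.37, 0.003]
contact_force: [2.2, -9.6, 1.3]
gripper_width: 0.173
```

servo_tool(deltas=[[0, 0, 0, -0.2, 0], [0, 0, 0, -0.1, 0], [0, 0, 0, 0, 0], [0, 0, 0, 0, 0]])

```text
t: 10.58
position: [0.5533, -0.1439, 0.1528]
orientation: [3.117, 0.37, 0.003]
contact_force: [1.5, -10.7, 2.4]
gripper_width: 0.176
```

servo_tool(deltas=[[0, 0.03, -0.2, 0, 0], [0, 0, 0, 0, 0], [0, 0, 0, 0, 0]])

```text
t: 10.95
position: [0.5532, -0.1443, 0.1524]
orientation: [3.119, 0.372, 0.0]
contact_force: [1.0, -5.7, 2.0]
gripper_width: 0.173
```

servo_tool(deltas=[[0, 0, 0, -0.2, 0], [0, 0, 0, -0.1, 0], [0, 0, 0, 0, 0], [0, 0, 0, 0, 0]])

```text
t: 11.45
position: [0.5533, -0.1443, 0.1495]
orientation: [3.119, 0.372, 0.001]
contact_force: [1.4, -6.1, 2.3]
gripper_width: 0.177
```

servo_tool(deltas=[[0, 0.02, -0.15, -0.2, 0], [0, 0, 0, -0.2, 0], [0, 0, 0, -0.2, 0], [0, 0, 0, -0.2, 0], [0, 0, 0, 0, 0], [0, 0, 0, 0, 0]])

```text
t: 12.2
position: [0.5534, -0.1448, 0.1414]
orientation: [-3.119, -0.373, -0.0]
contact_force: [-0.7, 2.4, 8.1]
gripper_width: 0.178
```

servo_tool(deltas=[[0, 0, 0.04, -0.1, 0], [0, 0, 0, -0.1, 0], [0, 0, 0, -0.1, 0], [0, 0, 0, 0, 0]])

```text
t: 12.7
position: [0.5537, -0.1449, 0.1403]
orientation: [-3.118, -0.372, -0.002]
contact_force: [-12.5, 4.2, 43.0]
gripper_width: 0.173
```

servo_tool(deltas=[[0, 0, 0, 0.12, 0], [0, 0, 0, 0, 0], [0, 0, 0, 0, -3], [0, 0, 0, 0, -3], [0, 0, 0, 0, 0]])

```text
t: 13.32
position: [0.5541, -0.145, 0.1405]
orientation: [3.135, 0.208, 0.003]
contact_force: [-1.8, 0.5, 18.6]
gripper_width: 0.17
```

```bash
python3 -c "
from h import *
s=manip.read_state();print(s['position'],s['orientation'],s['contact_force'],s['torque'],s['qpos'],s['gripper_width'])"
```

```text
[ 0.55413802 -0.14500038  0.14045997] [3.13459729e+00 2.07655530e-01 2.75804652e-03] [-1.75916936  0.54758025 18.61932015] [ 0.07664023  0.4814118  -0.02485398] [-0.30026666  0.40535324  0.56006789  1.94991004 -0.28035308  0.86096383
  0.53991573] 0.16994676572009995
```

servo_tool(deltas=[[0, 0, 0, 0, -4], [0, 0, 0, 0, -5], [0, 0, 0, 0, -5], [0, 0, 0, 0, -5], [0, 0, 0, 0, -5], [0, 0, 0, 0, 0]])

```text
t: 14.08
position: [0.5543, -0.1452, 0.1404]
orientation: [3.109, -0.45, 0.003]
contact_force: [-0.7, -0.4, 18.3]
gripper_width: 0.171
```

```bash
python3 -c "
from h import *
s=manip.read_state();print(s['position'],s['orientation'],s['contact_force'],s['torque'],s['qpos'],s['gripper_width'])"
```

```text
[ 0.55429452 -0.1451635   0.14043738] [ 3.10921562 -0.44970125  0.00324353] [-0.66743227 -0.37295079 18.2562488 ] [-0.08785279  0.18981757 -0.11032104] [-0.37724232  0.4285983   0.66450887  1.95376099 -0.34218107  0.86997933
  0.17977252] 0.17071852434648052
```

servo_tool(deltas=[[0, 0, 0, 0, -5], [0, 0, 0, 0, -6], [0, 0, 0, 0, -6], [0, 0, 0, 0, -6], [0, 0, 0, 0, -6], [0, 0, 0, 0, -6], [0, 0, 0, 0, -6], [0, 0, 0, 0, -4]])

```text
t: 15.08
position: [0.5544, -0.1452, 0.1405]
orientation: [-2.699, 1.607, -0.003]
contact_force: [0.5, -0.0, 18.2]
gripper_width: 0.177
```

servo_tool(deltas=[[0, 0, 0, 0, -3], [0, 0, 0, 0, -3], [0, 0, 0, 0, -2], [0, 0, 0, 0, 0]])

```text
t: 15.58
position: [0.5543, -0.1452, 0.1404]
orientation: [-2.582, 1.788, -0.003]
contact_force: [0.6, 0.3, 18.8]
gripper_width: 0.172
```

```bash
python3 -c "
from h import *
s=manip.read_state();print(s['position'],s['orientation'],s['contact_force'],s['torque'],s['qpos'],s['gripper_width'])"
```

```text
[ 0.5543443  -0.14520611  0.14043512] [-2.58187533  1.7880536  -0.00301806] [ 0.55256296  0.28959515 18.81788054] [0.08443405 0.08324584 0.02726654] [-0.53969216  0.50975479  0.90412189  1.96137937 -0.50721487  0.91113719
 -0.58656809] 0.17216196441541481
```

servo_tool(deltas=[[0, 0, 0, 0, -2], [0, 0, 0, 0, -2], [0, 0, 0, 0, -1], [0, 0, 0, 0, 0]])

```text
t: 16.08
position: [0.5544, -0.1452, 0.1404]
orientation: [-2.502, 1.898, -0.003]
contact_force: [-0.8, 0.2, 18.3]
gripper_width: 0.174
```

```bash
python3 -c "
from h import *
s=manip.read_state();o=s['orientation'];print(s['position'],2*np.degrees(np.arctan2(o[1],o[0])),s['contact_force'],s['torque'],s['gripper_width'])"
```

```text
[ 0.5543501  -0.14523693  0.14044469] 285.6101487057976 [-0.8152697   0.23437752 18.31017183] [0.08684041 0.06538393 0.09384126] 0.17399520976927685
```

servo_tool(deltas=[[0, 0, 0, 0, -1], [0, 0, 0, 0, -1], [0, 0, 0, 0, -1], [0, 0, 0, 0, 0]])

```text
t: 16.58
position: [0.5543, -0.1453, 0.1405]
orientation: [-2.451, 1.963, -0.003]
contact_force: [-0.6, -0.4, 17.9]
gripper_width: 0.173
```

```bash
python3 -c "
from h import *
s=manip.read_state();o=s['orientation'];print(s['position'],2*np.degrees(np.arctan2(o[1],o[0])),s['contact_force'],s['torque'],s['gripper_width'])"
```

```text
[ 0.55433776 -0.1452772   0.14045733] 282.6203226168652 [-0.55602759 -0.37477796 17.86135786] [-0.02694303  0.17567107  0.25474857] 0.17306338084810383
```

servo_tool(deltas=[[0, 0, 0, 0, -1], [0, 0, 0, 0, -1], [0, 0, 0, 0, 0]])

```text
t: 16.95
position: [0.5544, -0.1455, 0.1405]
orientation: [-2.418, 2.005, -0.003]
contact_force: [1.1, -2.6, 17.4]
gripper_width: 0.178
```

```bash
python3 -c "
from h import *
s=manip.read_state();o=s['orientation'];print(s['position'],2*np.degrees(np.arctan2(o[1],o[0])),s['contact_force'],s['torque'],s['gripper_width'])"
```

```text
[ 0.5543554  -0.14546187  0.14045284] 280.6683646652941 [ 1.12964611 -2.62132609 17.35719673] [-0.31047846 -0.03616098  1.08932573] 0.17771696023185626
```

End wall felt (1.09 N m). Back off 2° and let it rise.

servo_tool(deltas=[[0, 0, 0, 0, 1], [0, 0, 0, 0, 1], [0, 0, 0, 0.2, 0], [0, 0, 0, 0.2, 0], [0, 0, 0, 0.2, 0], [0, 0, 0, 0, 0], [0, 0, 0, 0, 0]])

```text
t: 17.82
position: [0.5542, -0.1453, 0.1459]
orientation: [-2.452, 1.963, -0.003]
contact_force: [4.2, -3.4, 5.5]
gripper_width: 0.171
```

```bash
python3 -c "
from h import *
s=manip.read_state();o=s['orientation'];print(s['position'],2*np.degrees(np.arctan2(o[1],o[0])),s['contact_force'],s['torque'],s['gripper_width'])"
```

```text
[ 0.55417329 -0.1452784   0.14586477] 282.6282804803776 [ 4.16662658 -3.39081066  5.47815764] [-0.62170813 -1.07055491  0.14634389] 0.17104653513746085
```

servo_tool(deltas=[[0, 0, 0, 0.1, 0], [0, 0, 0, 0, 0], [0, 0, 0, 0, 0]])

```text
t: 18.2
position: [0.554, -0.1453, 0.1461]
orientation: [2.452, -1.963, 0.003]
contact_force: [10.0, -5.9, -12.1]
gripper_width: 0.174
```

servo_tool(deltas=[[5, 0, 0, 0, 0], [5, 0, 0, 0, 0], [5, 0, 0, 0, 0], [5, 0, 0, 0, 0], [5, 0, 0, 1, 0], [5, 0, 0, 2, 0], [5, 0, 0, 3, 0], [5, 0, 0, 3, 0]])

```text
t: 19.2
position: [0.5533, -0.1453, 0.2387]
orientation: [-2.451, 1.964, -0.001]
contact_force: [0.7, 0.7, -0.2]
gripper_width: 0.587
```

servo_tool(deltas=[[5, 0, 3, 2, 0], [5, 0, 4, 1, 0], [5, 0, 5, 1, 0], [5, 0, 5, 0, 0], [5, 0, 5, 0, 0], [5, 0, 5, 0, 0], [5, 0, 0, 0, 0], [5, 0, 0, 0, 0]])

```text
t: 20.2
position: [0.5533, 0.1244, 0.2774]
orientation: [-2.451, 1.964, -0.001]
contact_force: [0.4, 0.3, 0.7]
gripper_width: 0.585
```

Run:
```python
from h import *
im=optics.capture("side");t=optics.capture("top")
f=lambda i,x,y,w,h,k:cv2.convertScaleAbs(cv2.resize(i[y:y+h,x:x+w],None,fx=k,fy=k,interpolation=cv2.INTER_CUBIC),alpha=1.4)
a=f(im,320,140,95,110,4);b=f(t,360,200,95,110,4)
for z in(.1065,.1095,.1135):
  for n,i,o in(("side",a,(320,140)),("top",b,(360,200))):
    print(z,n,((proj(n,[.5545,-.1455,z+.06])-o)*4).round(1))
cv2.imwrite("pics/fin.png",np.hstack([a,b]))
```

```text
0.1065 side [207.4 123.1]
0.1065 top [218.1 200.7]
0.1095 side [207.8 117.6]
0.1095 top [219.3 200.5]
0.1135 side [208.3 110.4]
0.1135 top [221.  200.1]
```

View pics/fin.png

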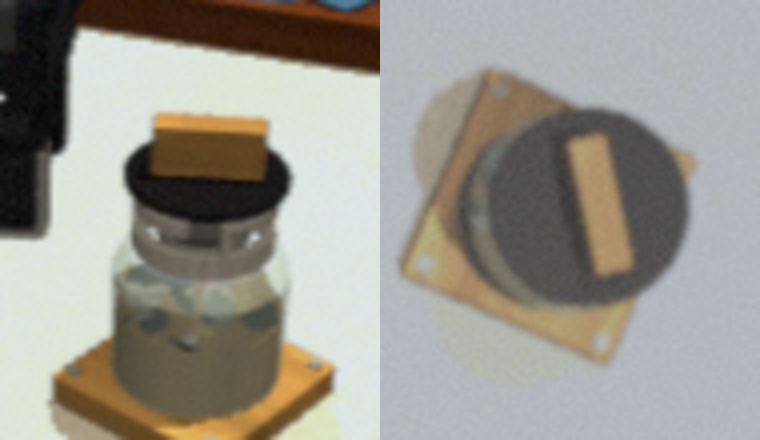

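The lid sits level and centred with the bar turned a quarter. The bar's top centre is at about (210,119) in the crop, against (208,118) expected for locked. The upward tug was also held: −12 N for a 0.2 mm rise.

```bash
python3 -c "
from h import *
print(close_job())"
```

```text
the job is handed in; nothing more can be done
None
```

The lid is on the jar and locked, the gripper has let go, and the job is handed in at about 20 s of the 64 s. No verdict was reported.

**What I did**
- I gripped the lid by its bar and lined its lugs up with the slots using both pictures.
- I lowered it by feel, correcting about 4 mm sideways from the contact forces.
- I pressed it to the hard stop and turned it clockwise about 93° until it met the end wall (1.1 N m).
- I backed off 2°, let it rise, opened the gripper and moved the arm clear.

**Last checks**
- **Lock height:** the lid rose 5.5 mm from the hard stop, which matches the locked height of 109.5 mm.
- **Lock holding:** a small upward tug gave −12 N for only 0.2 mm of rise.
- **Final pictures:** the lid looks level and centred, with the bar turned a quarter.
- **Bystanders:** the arm's path stayed well away from the small jar and the spool. I did not check them again in the last pictures.

**Disagreements and surprises**
- My first camera estimate of the jar's position was about 4 mm off in y compared with where the lid settled.
- Pressing to the hard stop briefly pushed the wrist force to 43 N. That is under the 120 N wrist limit, and I eased it to about 18 N before turning.

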